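# Shim the rocking corner of a granite plate

## Robot

A 6-joint arm with a two-finger parallel gripper is mounted at the origin on the work surface. World frame = base frame: x ahead of the robot, y to its left, z up, the work surface at z = 0. Lengths are in mm, angles in rad, forces in N, time in s.
With the tool pointing down it reaches from about 325 to 850 mm from the base axis. Payload 4.4 kg.
Tool frame: the origin (TCP) lies midway between the tips of the shut fingers; the grasp point (between the pads) lies 19 mm behind it (arm.grip_point_offset is the distance from the TCP to the grasp point, in mm); z points along the fingers, y is the direction in which the jaws open and shut (so a half turn about z gives the same grasp; the last joint's range is limited). The gripper opens to 94 mm and grips with 3 to 60 N. Pads are 16 mm wide; open, the fingers measure 119 mm over their backs; the gripper's body (75 mm by 177 mm) begins 78 mm behind the grasp point.
Start: joints at [0.966, 0.207, 1.542, -0, 1.393, -0.15], TCP at [252.597, 516.548, 205.447] pointing down, gripper open.
Joint ranges: [-2.73, 2.73], [-0.86, 2.22], [0.23, 2.46], [-1.11, 4.25], [0.08, 2.63], [-2.82, 2.82]. Speed limits (rad/s): [2.79, 2.79, 3.14, 3.14, 3.14, 3.14].

## Interface

Orientations are given as [roll, pitch, yaw] about the fixed x, y, z axes, in that order (R = Rz(yaw) Ry(pitch) Rx(roll)).
In Python, from workcell import arm, read_camera, camera_info, ticket gives the robot as it stands.
- The arm moves only by the shell command python3 -m pendant 'ROWS' [FORCE]. ROWS is JSON, a list of rows, each a list of 7 numbers: the finger opening in m, from 0 to 0.094, then the shift along the tool's x, y, z in m, then the turn, a rotation vector about the tool's x, y, z in rad. A call has 1 to 8 rows; each row shifts and turns the commanded pose from where the row before left it, along the tool's axes as they then stand; what a row does not reach is not made up. A row lasts 1/12 s, in which the tool goes at most 41.7 mm and 7.16 degrees, less where a joint would pass 70% of its speed; a pose out of reach is approached as far as the arm can. A call with a gripper value outside its range is refused whole. The fingers move at their own pace and stop on an object; FORCE is the grip in N (left out, the last holds). Time passes only in rows, so rows that do not move let the fingers close. It gives the time, the measured TCP pose, the force and the opening at its end, in the units of the state.
- arm.state(): the state, without advancing time (a new reading comes with each control period).
- read_camera(name): name is "scene" or "top" or "wrist"; returns (picture, depth): 420x560x3 uint8, red, green, blue; 420x560 float32, mm along the optical axis (not along the pixel's ray), 0 where there is no reading.
- camera_info(name): a dict with "camera_matrix" (3x3 intrinsics, pixels), "R" (3x3) and "t" (3): a world point X has camera coordinates R X + t. Camera axes: x right, y down, z forward; pixel columns grow to the right and rows downward; lengths in mm; the calibration is good to about 2 mm. A picture is of the moment at which its call begins: read the wrist's pose just before it. camera_info takes no time and is no camera call; for the wrist camera it gives the pose at the moment of the call.
- ticket.finish_job(): hands the job in, once; it reports no verdict.
The state is a dict: "clock": time; "joint_positions": joint angles; "dq": joint speeds; "joint_torque": joint torques, N m; "ee_pos": TCP position; "eef_rot": TCP orientation; "contact_force": force on the tool from outside, world axes, zero at the start; "wrist_torque": the same for the moment, N m; "gripper_width": opening from 0.0 (shut) to 1.0 (fully open).
Only numpy, scipy, OpenCV 4.12 (cv2) and the standard library are available. Lean on these libraries where they do the work, as an engineer would, in place of code of your own. Each camera call takes 0.05 s, during which the arm holds its last target.

## Task

The small granite plate on the blue stand rocks on one corner. Press down on its corners with a fingertip, one after another, until you find the one that rocks right down, then push only that corner's shim tab down flat onto its stop and take the hand away. Leave the other three tabs standing as they are, do not lift or shift the plate, and do not disturb the things lying on it and around it.

Things in the scene. Friction and masses are not known exactly. Their poses are not given: they have to be found in the camera images.
- stand: blue cast levelling stand, fixed, slab 200 x 340 x 8 mm with lips up to 53 mm above the table round the plate. Origin: centre of its underside, on the table. x points from its near to its far side, y to its left, z up; left, right, near, far are meant in this frame (turned up to 0.25 rad). At each plate corner a steel shim tab (lever) sticks out, two to the left, two to the right
- plate_top (a point): centre of the top face of the black granite plate, 66 mm above the table. The plate lies loose on four hidden pads. One pad, a different one each time, is 5.5 mm too short: pressed with about 4 N, only the corner over it goes down, about 6 mm, and comes back when let go; the other corners are firm (they give less than 1.5 mm)
- corner_1 (a point): point on the plate's top face at its near left corner, 16 mm in from both edges: press here
- corner_2 (a point): point on the plate's top face at its near right corner, 16 mm in from both edges: press here
- corner_3 (a point): point on the plate's top face at its far left corner, 16 mm in from both edges: press here
- corner_4 (a point): point on the plate's top face at its far right corner, 16 mm in from both edges: press here
- tab_1 (a joint): angle (rad) of the shim tab at the near left corner, pointing left: 0 = flat on its stop, 0.42 to 0.48 = as found, standing up. Lever 24 mm wide at its end, 4 mm thick, 78 mm long from its hinge under the plate's edge; stays where left, goes down under about 1 N. When its corner rocks right down, the plate kicks it up to about 0.78; pressed flat, it props that corner
- stop_1 (a point): fixed point: where the top face of the near left tab lies once flat, above the middle of its rubber stop block, 22 mm above the table, 48 mm outside the plate's edge. The hinge axis runs along the stand's x, 54 mm from here towards the plate and 2 mm lower. Straight above this point is a good place to push the tab down, whatever its angle
- tab_2 (a joint): angle (rad) of the shim tab at the near right corner, pointing right: 0 = flat on its stop, 0.42 to 0.48 = as found, standing up. Lever 24 mm wide at its end, 4 mm thick, 78 mm long from its hinge under the plate's edge; stays where left, goes down under about 1 N. When its corner rocks right down, the plate kicks it up to about 0.78; pressed flat, it props that corner
- stop_2 (a point): fixed point: where the top face of the near right tab lies once flat, above the middle of its rubber stop block, 22 mm above the table, 48 mm outside the plate's edge. The hinge axis runs along the stand's x, 54 mm from here towards the plate and 2 mm lower. Straight above this point is a good place to push the tab down, whatever its angle
- tab_3 (a joint): angle (rad) of the shim tab at the far left corner, pointing left: 0 = flat on its stop, 0.42 to 0.48 = as found, standing up. Lever 24 mm wide at its end, 4 mm thick, 78 mm long from its hinge under the plate's edge; stays where left, goes down under about 1 N. When its corner rocks right down, the plate kicks it up to about 0.78; pressed flat, it props that corner
- stop_3 (a point): fixed point: where the top face of the far left tab lies once flat, above the middle of its rubber stop block, 22 mm above the table, 48 mm outside the plate's edge. The hinge axis runs along the stand's x, 54 mm from here towards the plate and 2 mm lower. Straight above this point is a good place to push the tab down, whatever its angle
- tab_4 (a joint): angle (rad) of the shim tab at the far right corner, pointing right: 0 = flat on its stop, 0.42 to 0.48 = as found, standing up. Lever 24 mm wide at its end, 4 mm thick, 78 mm long from its hinge under the plate's edge; stays where left, goes down under about 1 N. When its corner rocks right down, the plate kicks it up to about 0.78; pressed flat, it props that corner
- stop_4 (a point): fixed point: where the top face of the far right tab lies once flat, above the middle of its rubber stop block, 22 mm above the table, 48 mm outside the plate's edge. The hinge axis runs along the stand's x, 54 mm from here towards the plate and 2 mm lower. Straight above this point is a good place to push the tab down, whatever its angle
- standard: roughness standard, steel block 40 x 26 x 10 mm lying on the middle of the plate. Origin: middle of its length and width, at its underside. Leave alone
- ring_gauge: steel ring gauge, 32 mm across, 12 mm high, lying on the middle of the plate. Origin: middle of its length and width, at its underside. Leave alone
- lock_nut: brass disc 22 mm across, 12 mm high, on the stand between the two left tabs. Origin: middle of its length and width, at its underside. Leave alone
- parallel: steel bar 35 x 12 x 14 mm on the stand between the two right tabs. Origin: middle of its length and width, at its underside. Leave alone
- stylus_case: flat blue case 95 x 68 x 22 mm on the table. Origin: middle of its length and width, at its underside. Leave alone
- cleaner: white bottle 52 mm across, 130 mm high, on the table. Origin: middle of its length and width, at its underside. Leave alone
- driver: screwdriver 150 mm long lying on the table. Origin: on its axis. Leave alone
- mug: white mug 80 mm across, 90 mm high, on the table. Origin: middle of its length and width, at its underside. Leave alone
- plate: the same granite plate, 180 x 180 x 22 mm, about 2.1 kg; origin: centre of its underside; axes as the stand's

How it is judged (in metres and radians):
On the way, in this order (a step that is already met when the one before it is completed fails the run):
1. a corner of the plate is pressed until it has rocked down and kicked its shim tab up (((value of joint tab_1 above 0.58 rad and angle between plate_top's own z axis and vertical above 0.035 rad and contact force between the fingers and plate above 0.3 N) or (value of joint tab_2 above 0.58 rad and angle between plate_top's own z axis and vertical above 0.035 rad and contact force between the fingers and plate above 0.3 N) or (value of joint tab_3 above 0.58 rad and angle between plate_top's own z axis and vertical above 0.035 rad and contact force between the fingers and plate above 0.3 N) or (value of joint tab_4 above 0.58 rad and angle between plate_top's own z axis and vertical above 0.035 rad and contact force between the fingers and plate above 0.3 N))), for 0.05 s.
2. that corner's tab is flat, the other three stand as found (((value of joint tab_1 below 0.1 rad and value of joint tab_2 between 0.34 and 0.56 rad and value of joint tab_3 between 0.34 and 0.56 rad and value of joint tab_4 between 0.34 and 0.56 rad) or (value of joint tab_2 below 0.1 rad and value of joint tab_1 between 0.34 and 0.56 rad and value of joint tab_3 between 0.34 and 0.56 rad and value of joint tab_4 between 0.34 and 0.56 rad) or (value of joint tab_3 below 0.1 rad and value of joint tab_1 between 0.34 and 0.56 rad and value of joint tab_2 between 0.34 and 0.56 rad and value of joint tab_4 between 0.34 and 0.56 rad) or (value of joint tab_4 below 0.1 rad and value of joint tab_1 between 0.34 and 0.56 rad and value of joint tab_2 between 0.34 and 0.56 rad and value of joint tab_3 between 0.34 and 0.56 rad))), for 0.2 s.
At the end, for the whole second after the job is handed in: The tab at the corner that rocked is flat (below 0.1 rad), the other three tabs are between 0.34 and 0.56 rad, the plate lies level (within 0.015 rad) and within 10 mm of where it was (((value of joint tab_1 below 0.1 rad and value of joint tab_2 between 0.34 and 0.56 rad and value of joint tab_3 between 0.34 and 0.56 rad and value of joint tab_4 between 0.34 and 0.56 rad) or (value of joint tab_2 below 0.1 rad and value of joint tab_1 between 0.34 and 0.56 rad and value of joint tab_3 between 0.34 and 0.56 rad and value of joint tab_4 between 0.34 and 0.56 rad) or (value of joint tab_3 below 0.1 rad and value of joint tab_1 between 0.34 and 0.56 rad and value of joint tab_2 between 0.34 and 0.56 rad and value of joint tab_4 between 0.34 and 0.56 rad) or (value of joint tab_4 below 0.1 rad and value of joint tab_1 between 0.34 and 0.56 rad and value of joint tab_2 between 0.34 and 0.56 rad and value of joint tab_3 between 0.34 and 0.56 rad)) and angle between plate_top's own z axis and vertical below 0.015 rad and distance of plate_top from where it was at the start of the episode below 0.01 m); the robot touches nothing.
It fails at once if a tab is pushed flat at a corner that does not rock, while the tab that kicked up still stands ((value of joint tab_1 below 0.15 rad and value of joint tab_2 above 0.58 rad) or (value of joint tab_1 below 0.15 rad and value of joint tab_3 above 0.58 rad) or (value of joint tab_1 below 0.15 rad and value of joint tab_4 above 0.58 rad) or (value of joint tab_2 below 0.15 rad and value of joint tab_1 above 0.58 rad) or (value of joint tab_2 below 0.15 rad and value of joint tab_3 above 0.58 rad) or (value of joint tab_2 below 0.15 rad and value of joint tab_4 above 0.58 rad) or (value of joint tab_3 below 0.15 rad and value of joint tab_1 above 0.58 rad) or (value of joint tab_3 below 0.15 rad and value of joint tab_2 above 0.58 rad) or (value of joint tab_3 below 0.15 rad and value of joint tab_4 above 0.58 rad) or (value of joint tab_4 below 0.15 rad and value of joint tab_1 above 0.58 rad) or (value of joint tab_4 below 0.15 rad and value of joint tab_2 above 0.58 rad) or (value of joint tab_4 below 0.15 rad and value of joint tab_3 above 0.58 rad)).
It fails at once if a tab is lifted (over 0.95 rad) (value of joint any of tab_1, tab_2, tab_3, tab_4 above 0.95 rad).
It fails at once if the plate is lifted or pushed more than 15 mm (distance of plate_top from where it was at the start of the episode above 0.015 m).
It fails at once if one of the other things is moved more than 30 mm (distance of any of standard, ring_gauge, lock_nut, parallel, stylus_case, cleaner, driver, mug from where it was at the start of the episode above 0.03 m).
It also fails if it takes over 51 s, if anything falls off the work surface, if the arm or the gripper's body presses on something with over 40 N, if the wrist force passes 120 N, or if a joint passes its speed limit or range.

## Working session

There is one attempt and no reset: what is moved stays moved. The work goes in short steps, Python scripts to look and compute and a shell command to move; the robot and the scene stay as the last step left them, time stands still between calls to the robot, and variables do not carry over. Pictures are saved under pics/ and viewed, and the job is handed in when it is done.

```bash
mkdir -p pics; ls
python3 - <<'E'
from workcell import arm, read_camera, camera_info
import cv2,numpy as np
s=arm.state();print(s)
for n in ("top","scene"):
    p,d=read_camera(n); cv2.imwrite(f"pics/{n}0.png",p[:,:,::-1]); np.save(f"pics/{n}0.npy",d)
    c=camera_info(n);print(n,c)
E
```

```text
pics
{'clock': 0.0, 'joint_positions': array([ 9.65456173e-01,  2.07368491e-01,  1.54287462e+00, -1.59635548e-04,
        1.39354384e+00, -1.50470375e-01]), 'dq': array([-1.27664833e-03, -2.79708321e-04, -6.22535563e-05, -1.91321967e-03,
        9.44489273e-04,  4.58283042e-04]), 'joint_torque': array([ 1.16345685e-01, -3.70178676e+01, -2.81047511e+01,  1.30861276e-01,
        2.58390710e-02, -9.48886969e-03]), 'ee_pos': array([252.21193768, 515.85369713, 204.35771373]), 'eef_rot': array([-3.13939961e+00, -1.73633868e-04,  2.68675100e+00]), 'contact_force': array([ 0.15481073, -0.84474631, -0.94500661]), 'wrist_torque': array([ 0.01086384, -0.01264139, -0.02596687]), 'gripper_width': 0.9978308092263396}
top {'camera_matrix': array([[430.96424888,   0.        , 278.55868468],
       [  0.        , 430.96424888, 210.52422484],
       [  0.        ,   0.        ,   1.        ]]), 'R': array([[-0.01149741, -0.9997922 ,  0.0168337 ],
       [-0.99567274,  0.00989427, -0.0924008 ],
       [ 0.09221504, -0.01782323, -0.99557959]]), 't': array([ -17.3543135 ,  536.61186658, 1081.37853033])}
scene {'camera_matrix': array([[392.26880641,   0.        , 275.5931081 ],
       [  0.        , 392.26880641, 207.46962535],
       [  0.        ,   0.        ,   1.        ]]), 'R': array([[-0.59335628,  0.80491957,  0.0057287 ],
       [ 0.70359157,  0.52209196, -0.48205693],
       [-0.39100797, -0.28200084, -0.87612116]]), 't': array([ 309.32186794, -344.16393531, 1350.19299569])}
```

View pics/top0.png

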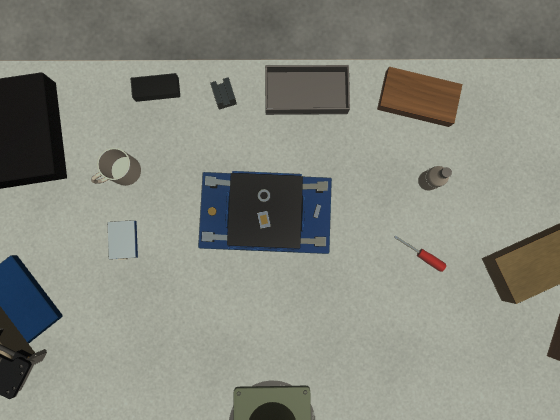

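View pics/scene0.png

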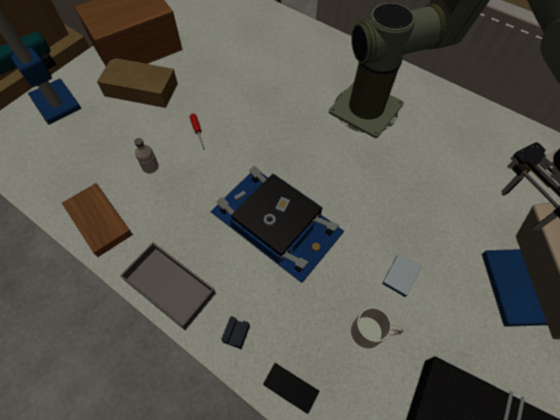

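The top view shows the stand centred near (265,212), with the plate spanning about (228–302, 172–248) and the tabs at its four corners. Next I'll enlarge it and measure.

```bash
cat > h.py <<'E'
from workcell import arm, read_camera, camera_info
import cv2,numpy as np
def cloud(d,c):
    K=np.array(c["camera_matrix"]);v,u=np.mgrid[:d.shape[0],:d.shape[1]]
    X=np.stack([(u-K[0,2])/K[0,0]*d,(v-K[1,2])/K[1,1]*d,d],-1)
    return (X-np.array(c["t"]))@np.array(c["R"])
def pix(P,c):
    q=np.array(c["camera_matrix"])@(np.array(c["R"])@np.array(P,float)+np.array(c["t"]));return q[:2]/q[2]
def ray(u,v,z,c):
    R=np.array(c["R"]);t=np.array(c["t"]);o=-R.T@t
    r=R.T@np.linalg.inv(np.array(c["camera_matrix"]))@[u,v,1]
    return o+r*(z-o[2])/r[2]
E
python3 - <<'E'
from h import *
c=camera_info("top");d=np.load("pics/top0.npy");W=cloud(d,c)
p=cv2.imread("pics/top0.png")
cv2.imwrite("pics/crop0.png",cv2.resize(p[165:260,190:340],None,fx=5,fy=5,interpolation=cv2.INTER_CUBIC))
m=np.zeros(d.shape,bool);m[160:262,190:345]=True
z=W[...,2]
k=m&(z>60)&(z<73)&(p.max(2)<70)
print(k.sum(),z[k].mean())
k=cv2.morphologyEx((m&(z>60)&(z<85)).astype(np.uint8),cv2.MORPH_OPEN,np.ones((5,5)))>0
r=cv2.minAreaRect(W[k][:,:2].astype(np.float32));print(r,np.median(z[k]))
b=(p[...,0]>60)&(p[...,2]<50)&m
print(cv2.minAreaRect(W[b][:,:2].astype(np.float32)))
E
```

```text
4981 66.47497817035759
((534.2274780273438, 11.728500366210938), (180.1460723876953, 180.05340576171875), 86.83434295654297) 66.60603287498435
((534.0546875, 11.510894775390625), (336.8794250488281, 197.80189514160156), 86.91452026367188)
```

View pics/crop0.png

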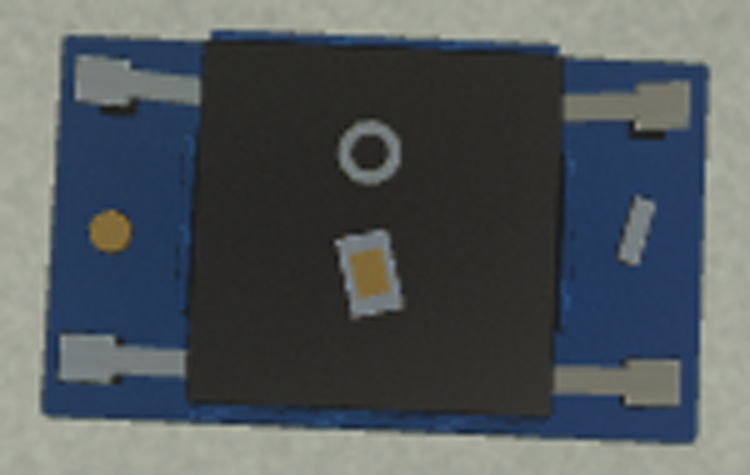

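```bash
python3 -m pendant '[[0,-0.029,-0.026,0,0,0,0],[0,-0.029,-0.026,0,0,0,0],[0,-0.029,-0.026,0,0,0,0],[0,-0.029,-0.026,0,0,0,0],[0,-0.029,-0.026,0,0,0,0],[0,-0.029,-0.026,0,0,0,0],[0,-0.029,-0.026,0,0,0,0],[0,-0.029,-0.026,0,0,0,0]]' 30
python3 -m pendant '[[0,0,0,0,0,0,0.12],[0,0,0,0,0,0,0.12],[0,0,0,0,0,0,0.12],[0,0,0,0,0,0,0.12],[0,0,0,0,0,0,0.12],[0,0,0,0,0,0,0.12],[0,0,0,0,0,0,0.12],[0,0,0,0,0,0,0.12]]'
```

```text
clock: 0.77
ee_pos: [369.5, 226.0, 205.1]
eef_rot: [-3.141, -0.0, 2.687]
contact_force: [0.5, 0.1, -0.4]
gripper_width: 0.47
clock: 1.43
ee_pos: [369.2, 227.6, 204.9]
eef_rot: [-3.141, 0.0, 1.721]
contact_force: [-0.6, 0.1, -0.1]
gripper_width: 0.005
```

```bash
cat >> h.py <<'E'
from scipy.spatial.transform import Rotation as Ro
C=np.array([534.2,11.6]);A=-0.055
def stand2w(x,y): return C+np.array([x*np.cos(A)-y*np.sin(A),x*np.sin(A)+y*np.cos(A)])
def delta(P):
    s=arm.state();R=Ro.from_euler('xyz',s['eef_rot']).as_matrix()
    return R.T@(np.array(P)-s['ee_pos'])
E
python3 - <<'E'
from h import *
s=arm.state();print(s['clock'],s['ee_pos'],s['eef_rot'],s['gripper_width'],s['contact_force'])
c=camera_info("top")
for n,(u,v) in dict(t1=(93,360),t3=(103,80),t4=(662,106),t2=(653,382)).items():
    P=ray(190+u/5,165+v/5,40,c);q=P[:2]-C
    print(n,P, q@[np.cos(A),np.sin(A)],q@[-np.sin(A),np.cos(A)])
for n,a in dict(c1=(-74,74),c2=(-74,-74),c3=(74,74),c4=(74,-74)).items(): print(n,stand2w(*a))
p,d=read_camera("wrist");cv2.imwrite("pics/w1.png",p[:,:,::-1])
E
```

```text
1.4333 [369.19128779 227.6002871  204.93694486] [-3.14050232e+00  1.69318352e-04  1.72075604e+00] 0.004616803792026395 [-0.58849165  0.13217152 -0.06794858]
t1 [469.98844969 153.61457124  40.        ] -71.9213188903105 138.26997333697386
t3 [612.07805214 149.03697216  40.        ] 70.20506824800616 141.51028483516362
t4 [ 596.18239296 -135.35757865   40.        ] 69.96726064863572 -143.32804818575286
t2 [ 455.82767117 -127.87676522   40.        ] -70.58646546034362 -143.57416500234584
c1 [464.37984514  89.55605156]
c2 [456.24394844 -58.22015486]
c3 [612.15605156  81.42015486]
c4 [604.02015486 -66.35605156]
```

View pics/w1.png

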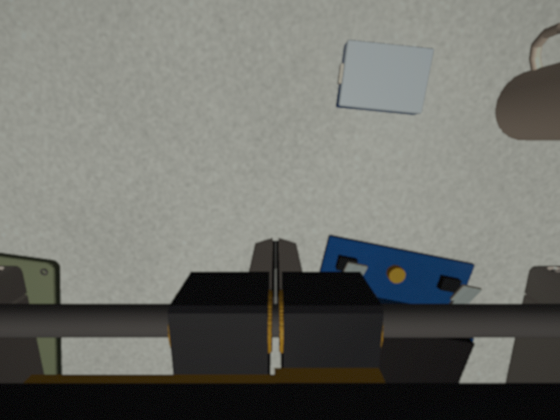

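The wrist view shows the shut fingers, with the left side of the stand at the lower right (about 400,290). I'll turn the remaining amount and move above corner 1.

```bash
python3 -m pendant '[[0,0,0,0,0,0,0.103],[0,0,0,0,0,0,0.102],[0,-0.0265,0.0205,0.022,0,0,0],[0,-0.0265,0.0205,0.022,0,0,0],[0,-0.0265,0.0205,0.022,0,0,0],[0,-0.0265,0.0205,0.022,0,0,0],[0,-0.0265,0.0205,0.022,0,0,0],[0,0,0,0,0,0,0]]'
python3 - <<'E'
from h import *
s=arm.state();print(s['clock'],s['ee_pos'],s['eef_rot'],s['contact_force'])
print(delta([*stand2w(-74,74),70]))
p,d=read_camera("scene");cv2.imwrite("pics/s2.png",cv2.resize(p[140:310,180:400,::-1],None,fx=3.5,fy=3.5))
E
```

```text
clock: 2.15
ee_pos: [464.9, 86.2, 91.2]
eef_rot: [-3.135, 0.002, 1.519]
contact_force: [-0.3, -0.6, -0.3]
gripper_width: 0.003
2.15 [464.86605789  86.19231118  91.15426553] [-3.13522372e+00  2.31552281e-03  1.51928781e+00] [-0.32243697 -0.56547344 -0.33002297]
[ 3.38322033 -0.52405948 21.15025494]
```

View pics/s2.png

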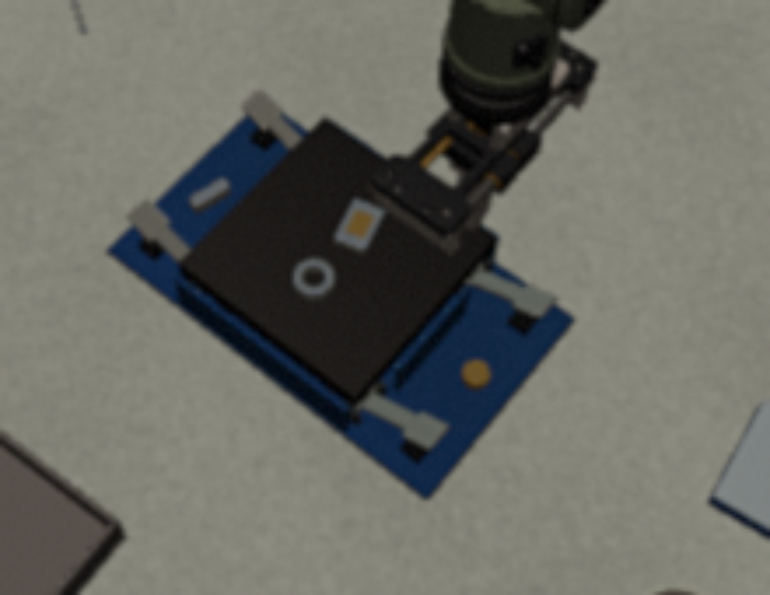

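The hand is over the near-left corner, above the plate. I'll lower it in small steps and watch the force.

```bash
python3 -m pendant '[[0,0.0035,0,0.012,0,0,0],[0,0,0,0.010,0,0,0],[0,0,0,0.001,0,0,0],[0,0,0,0.0,0,0,0]]'
python3 -m pendant '[[0,0,0,0.001,0,0,0],[0,0,0,0.001,0,0,0],[0,0,0,0,0,0,0]]'
```

```text
clock: 2.53
ee_pos: [464.6, 94.7, 72.2]
eef_rot: [-3.14, 0.0, 1.524]
contact_force: [0.2, -0.8, 0.5]
gripper_width: 0.002
clock: 2.78
ee_pos: [466.0, 94.2, 71.0]
eef_rot: [3.14, -0.0, 1.523]
contact_force: [-0.3, 0.2, -0.3]
gripper_width: 0.009
```

```bash
python3 -m pendant '[[0,-0.0045,-0.0015,0.001,0,0,0],[0,0,0,0.001,0,0,0],[0,0,0,0.001,0,0,0],[0,0,0,0,0,0,0]]'
python3 -m pendant '[[0,0,0,0.001,0,0,0],[0,0,0,0.001,0,0,0],[0,0,0,0,0,0,0]]'
```

```text
clock: 3.12
ee_pos: [463.8, 89.3, 67.3]
eef_rot: [-3.141, 0.0, 1.521]
contact_force: [-0.0, 0.2, -0.7]
gripper_width: 0.006
clock: 3.37
ee_pos: [464.3, 89.6, 66.4]
eef_rot: [3.141, -0.0, 1.522]
contact_force: [-3.6, -0.4, 8.3]
gripper_width: 0.007
```

```bash
python3 -m pendant '[[0,0,0,0.0005,0,0,0],[0,0,0,0,0,0,0]]'
```

```text
clock: 3.53
ee_pos: [464.4, 89.8, 66.3]
eef_rot: [3.141, -0.0, 1.522]
contact_force: [-2.9, 1.0, 8.8]
gripper_width: 0.006
```

Corner 1 is firm: about 8.8 N with no give. Next is corner 2.

```bash
python3 -m pendant '[[0,0,0,-0.010,0,0,0],[0,-0.02,0,-0.008,0,0,0],[0,-0.036,0,0,0,0,0],[0,-0.036,0,0,0,0,0],[0,-0.036,0,0,0,0,0],[0,-0.02,0,0.005,0,0,0],[0,0,0,0.005,0,0,0],[0,0,0,0,0,0,0]]'
python3 -c "
from h import *
print(delta([*stand2w(-74,-74),68]))"
```

```text
clock: 4.2
ee_pos: [456.0, -58.7, 72.3]
eef_rot: [-3.14, -0.001, 1.519]
contact_force: [-0.5, -0.2, 1.0]
gripper_width: 0.008
[0.51994894 0.19551768 4.3225281 ]
```

```bash
python3 -m pendant '[[0,0,0,0.002,0,0,0],[0,0,0,0.0015,0,0,0],[0,0,0,0.001,0,0,0],[0,0,0,0,0,0,0]]'
python3 -m pendant '[[0,0,0,0.001,0,0,0],[0,0,0,0.001,0,0,0],[0,0,0,0,0,0,0]]'
```

```text
clock: 4.53
ee_pos: [456.6, -57.2, 68.2]
eef_rot: [-3.141, -0.0, 1.524]
contact_force: [0.6, -0.0, -0.8]
gripper_width: 0.005
clock: 4.78
ee_pos: [457.0, -58.0, 66.7]
eef_rot: [3.141, -0.0, 1.522]
contact_force: [-0.6, 1.2, 1.6]
gripper_width: 0.008
```

```bash
python3 -m pendant '[[0,0,0,0.001,0,0,0],[0,0,0,0.0005,0,0,0],[0,0,0,0,0,0,0]]'
```

```text
clock: 5.03
ee_pos: [457.0, -58.0, 66.6]
eef_rot: [-3.141, -0.001, 1.522]
contact_force: [-5.2, 2.9, 11.0]
gripper_width: 0.006
```

Corner 2 is also firm (11 N, no give). Next is corner 4.

```bash
python3 -m pendant '[[0,0,0,-0.010,0,0,0],[0,0,0.02,-0.008,0,0,0],[0,0,0.036,0,0,0,0],[0,0,0.036,0,0,0,0],[0,0,0.036,0,0,0,0],[0,0,0.02,0.005,0,0,0],[0,0,0,0.005,0,0,0],[0,0,0,0,0,0,0]]'
python3 -m pendant '[[0,0,0,0.002,0,0,0],[0,0,0,0.0015,0,0,0],[0,0,0,0.001,0,0,0],[0,0,0,0,0,0,0]]'
python3 -c "
from h import *
print(delta([*stand2w(74,-74),66]))"
```

```text
clock: 5.7
ee_pos: [603.8, -65.4, 71.5]
eef_rot: [-3.139, -0.0, 1.522]
contact_force: [-0.6, 1.0, -0.2]
gripper_width: 0.006
clock: 6.03
ee_pos: [603.4, -65.5, 68.4]
eef_rot: [-3.141, -0.0, 1.522]
contact_force: [-0.3, 0.0, 0.2]
gripper_width: 0.0
[-0.85160079  0.61633059  2.36373691]
```

```bash
python3 -m pendant '[[0,0,0,0.001,0,0,0],[0,0,0,0.001,0,0,0],[0,0,0,0,0,0,0]]'
python3 -m pendant '[[0,0,0,0.001,0,0,0],[0,0,0,0.0005,0,0,0],[0,0,0,0,0,0,0]]'
```

```text
clock: 6.28
ee_pos: [604.6, -65.6, 66.7]
eef_rot: [3.141, 0.0, 1.522]
contact_force: [-0.0, -0.5, -0.3]
gripper_width: 0.002
clock: 6.53
ee_pos: [604.6, -65.7, 66.7]
eef_rot: [-3.141, 0.0, 1.522]
contact_force: [-3.7, 0.2, 8.9]
gripper_width: 0.004
```

Corner 4 is firm too, so corner 3 should be the one. I'll move there and press through.

```bash
python3 -m pendant '[[0,0,0,-0.010,0,0,0],[0,0.02,0,-0.008,0,0,0],[0,0.036,0,0,0,0,0],[0,0.036,0,0,0,0,0],[0,0.036,0,0,0,0,0],[0,0.02,0,0.005,0,0,0],[0,0,0,0.005,0,0,0],[0,0,0,0,0,0,0]]'
python3 -m pendant '[[0,0,0,0.002,0,0,0],[0,0,0,0.0015,0,0,0],[0,0,0,0.001,0,0,0],[0,0,0,0.001,0,0,0],[0,0,0,0.001,0,0,0],[0,0,0,0.0015,0,0,0],[0,0,0,0,0,0,0]]'
python3 -c "
from h import *
print(delta([*stand2w(74,74),66]))"
```

```text
clock: 7.2
ee_pos: [610.9, 83.2, 72.0]
eef_rot: [-3.14, 0.001, 1.524]
contact_force: [-0.3, -1.3, -0.5]
gripper_width: 0.004
clock: 7.78
ee_pos: [612.0, 81.8, 64.9]
eef_rot: [3.141, 0.0, 1.521]
contact_force: [-0.1, -0.5, 0.9]
gripper_width: 0.004
[-0.32588724  0.19905666 -1.08862124]
```

It's giving at low force, so I'll keep pressing.

```bash
python3 -m pendant '[[0,0,0,0.001,0,0,0],[0,0,0,0.001,0,0,0],[0,0,0,0,0,0,0]]'
python3 -m pendant '[[0,0,0,0.001,0,0,0],[0,0,0,0.001,0,0,0],[0,0,0,0,0,0,0]]'
```

```text
clock: 8.03
ee_pos: [612.2, 82.0, 63.3]
eef_rot: [3.141, 0.0, 1.522]
contact_force: [0.0, -1.2, 2.1]
gripper_width: 0.004
clock: 8.28
ee_pos: [612.4, 82.3, 61.0]
eef_rot: [3.14, -0.0, 1.522]
contact_force: [1.1, 0.4, 2.6]
gripper_width: 0.003
```

```bash
python3 -m pendant '[[0,0,0,0.001,0,0,0],[0,0,0,0.0005,0,0,0],[0,0,0,0,0,0,0],[0,0,0,0,0,0,0]]'
python3 - <<'E'
from h import *
p,d=read_camera("scene");cv2.imwrite("pics/s3.png",cv2.resize(p[140:310,180:400,::-1],None,fx=3.5,fy=3.5))
E
```

```text
clock: 8.62
ee_pos: [612.5, 82.4, 60.7]
eef_rot: [3.14, -0.0, 1.522]
contact_force: [-0.5, 0.4, 7.0]
gripper_width: 0.007
```

View pics/s3.png

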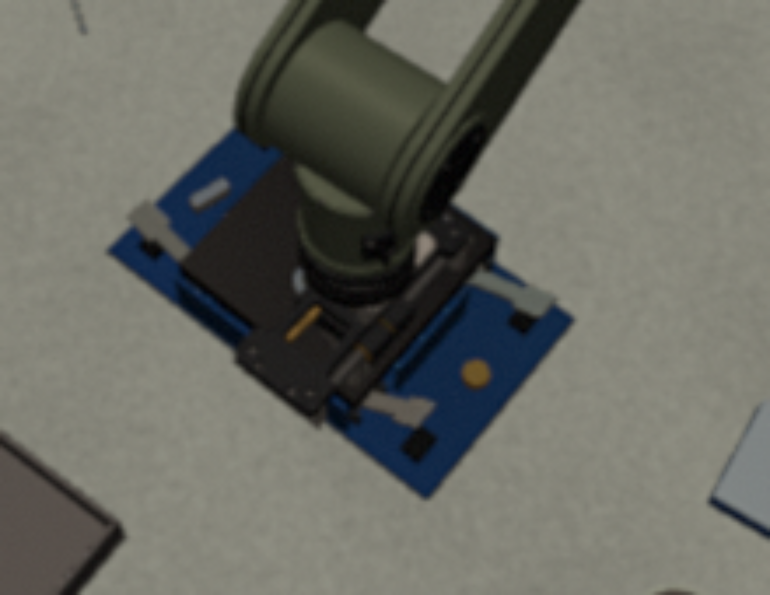

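Tab 3 has kicked up: its end, near (400,408), is now well clear of its stop at (420,442). I'll lift and move above stop 3.

```bash
python3 -m pendant '[[0,0,0,-0.008,0,0,0],[0,0,0,-0.016,0,0,0],[0,0,0,-0.018,0,0,0],[0,0.021,-0.001,0,0,0,0],[0,0.021,-0.001,0,0,0,0],[0,0.021,-0.0015,0,0,0,0],[0,0,0,0,0,0,0],[0,0,0,0,0,0,0]]'
python3 - <<'E'
from h import *
print(delta([*stand2w(70.5,137),22]))
p,d=read_camera("scene");cv2.imwrite("pics/s4.png",cv2.resize(p[140:310,180:400,::-1],None,fx=3.5,fy=3.5))
E
```

```text
clock: 9.33
ee_pos: [610.5, 146.2, 100.9]
eef_rot: [-3.14, 0.0, 1.524]
contact_force: [-0.1, 0.1, -0.8]
gripper_width: 0.006
[-1.58103856  1.82082596 78.84978098]
```

View pics/s4.png

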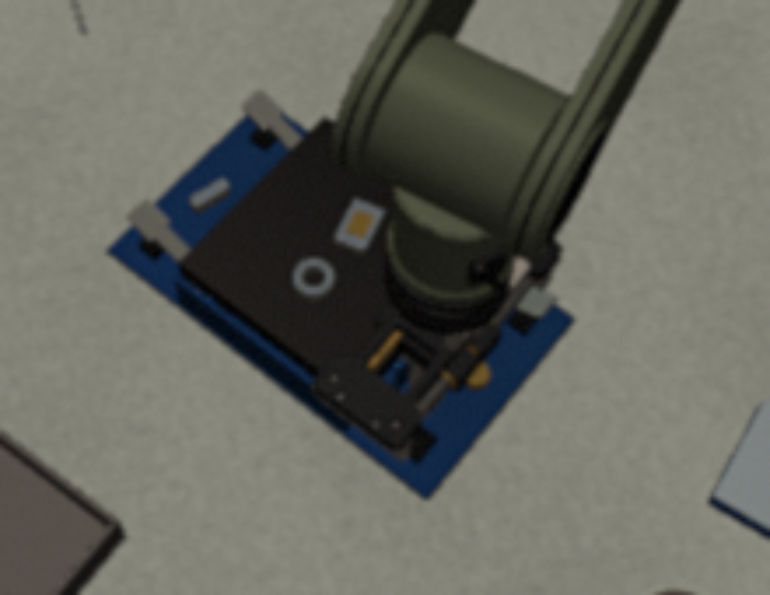

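The hand is over tab 3 and everything else is undisturbed, so I'll push down.

```bash
python3 -m pendant '[[0,-0.001,0.0015,0.010,0,0,0],[0,0,0,0.010,0,0,0],[0,0,0,0.008,0,0,0],[0,0,0,0.008,0,0,0],[0,0,0,0.008,0,0,0],[0,0,0,0,0,0,0]]'
python3 -m pendant '[[0,0,0,0.006,0,0,0],[0,0,0,0.006,0,0,0],[0,0,0,0.006,0,0,0],[0,0,0,0.006,0,0,0],[0,0,0,0.004,0,0,0],[0,0,0,0,0,0,0]]'
```

```text
clock: 9.88
ee_pos: [610.8, 143.7, 54.5]
eef_rot: [-3.137, 0.001, 1.521]
contact_force: [-0.7, 0.9, -0.9]
gripper_width: 0.002
clock: 10.38
ee_pos: [611.9, 144.2, 28.1]
eef_rot: [-3.139, 0.0, 1.522]
contact_force: [-0.2, -0.2, -0.8]
gripper_width: 0.009
```

```bash
python3 -m pendant '[[0,0,0,0.002,0,0,0],[0,0,0,0.002,0,0,0],[0,0,0,0.001,0,0,0],[0,0,0,0,0,0,0]]'
python3 -m pendant '[[0,0,0,0.001,0,0,0],[0,0,0,0.001,0,0,0],[0,0,0,0,0,0,0]]'
```

```text
clock: 10.72
ee_pos: [612.8, 144.3, 24.4]
eef_rot: [-3.142, 0.0, 1.522]
contact_force: [0.2, -0.4, -0.3]
gripper_width: 0.008
clock: 10.97
ee_pos: [612.8, 144.2, 22.3]
eef_rot: [-3.142, 0.0, 1.522]
contact_force: [-0.5, 0.1, -0.1]
gripper_width: 0.003
```

```bash
python3 -m pendant '[[0,0,0,0.001,0,0,0],[0,0,0,0,0,0,0]]'
python3 -m pendant '[[0,0,0,0.001,0,0,0],[0,0,0,0,0,0,0]]'
```

```text
clock: 11.13
ee_pos: [612.8, 144.3, 21.3]
eef_rot: [-3.141, 0.0, 1.522]
contact_force: [-0.1, -0.1, 0.4]
gripper_width: 0.006
clock: 11.3
ee_pos: [613.0, 144.3, 20.8]
eef_rot: [3.141, 0.0, 1.522]
contact_force: [-1.2, -0.2, 2.4]
gripper_width: 0.004
```

```bash
python3 -m pendant '[[0,0,0,0.001,0,0,0],[0,0,0,0,0,0,0],[0,0,0,0,0,0,0]]'
python3 -m pendant '[[0,0,0,-0.006,0,0,0],[0,0,0,-0.025,0,0,0],[0,0,0,-0.035,0,0,0],[0,0,0,-0.035,0,0,0],[0,0,0,-0.035,0,0,0],[0,0,0,0,0,0,0]]'
python3 -m pendant '[[0,0.03,-0.028,0,0,0,0],[0,0.03,-0.028,0,0,0,0],[0,0.03,-0.028,0,0,0,0],[0,0.03,-0.028,0,0,0,0],[0,0.03,-0.028,0,0,0,0],[0,0.03,-0.028,0,0,0,0],[0,0.03,-0.028,0,0,0,0],[0,0,0,0,0,0,0]]'
python3 - <<'E'
from h import *
for n,(a,b,e,f,k) in dict(scene=(140,310,180,400,3.5),top=(165,260,190,340,5)).items():
    p,d=read_camera(n);cv2.imwrite(f"pics/{n}5.png",cv2.resize(p[a:b,e:f,::-1],None,fx=k,fy=k,interpolation=cv2.INTER_CUBIC))
c=camera_info("top");W=cloud(d,c);q=W[...,:2]-C
X=q@[np.cos(A),np.sin(A)];Y=q@[-np.sin(A),np.cos(A)];Z=W[...,2]
for n,(x,y) in dict(t1=(-70,139),t2=(-70,-139),t3=(70,139),t4=(70,-139),c1=(-74,74),c2=(-74,-74),c3=(74,74),c4=(74,-74)).items():
    m=(abs(X-x)<8)&(abs(Y-y)<6);print(n,m.sum(),np.round(np.median(Z[m]),1))
k=cv2.morphologyEx(((abs(X)<110)&(abs(Y)<110)&(Z>60)&(Z<85)).astype(np.uint8),cv2.MORPH_OPEN,np.ones((5,5)))>0
print(cv2.minAreaRect(W[k][:,:2].astype(np.float32)))
m=(abs(X)<85)&(abs(Y)<85)&(Z<70)&(Z>60);print(np.linalg.lstsq(np.c_[X[m],Y[m],np.ones(m.sum())],Z[m],rcond=None)[0])
E
```

```text
clock: 11.55
ee_pos: [613.1, 144.3, 20.6]
eef_rot: [3.141, 0.0, 1.522]
contact_force: [-2.4, -0.1, 5.9]
gripper_width: 0.006
clock: 12.05
ee_pos: [618.6, 145.0, 164.9]
eef_rot: [3.126, -0.002, 1.522]
contact_force: [0.0, 0.3, 1.0]
gripper_width: 0.004
clock: 12.72
ee_pos: [422.0, 368.4, 155.0]
eef_rot: [-3.138, -0.002, 1.529]
contact_force: [-0.2, -0.5, 0.1]
gripper_width: 0.004
t1 35 47.3
t2 35 48.3
t3 26 20.0
t4 30 49.1
c1 30 65.5
c2 27 67.1
c3 31 66.3
c4 32 66.9
((534.3898315429688, 11.796440124511719), (179.9318084716797, 180.3090057373047), 86.87322235107422)
[ 4.26624297e-05 -1.59227973e-04  6.63681272e+01]
```

View pics/scene5.png

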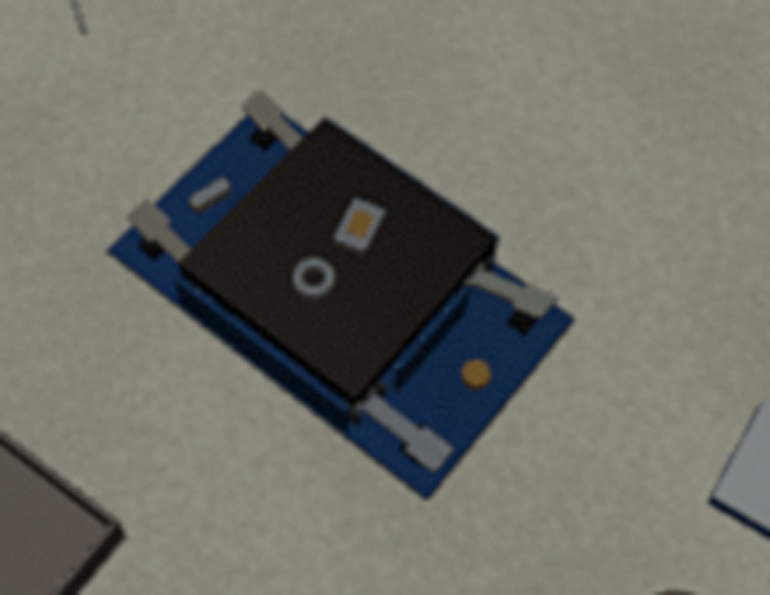

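View pics/top5.png

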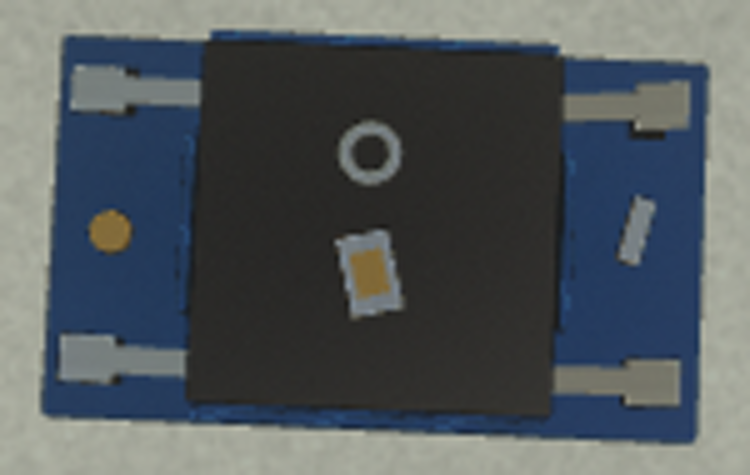

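Tab 3 lies flat on its stop: in the top view its end is near (98,90) and the stop block is covered. The other three tabs still stand, and nothing else has moved. The hand is well clear, so I'm handing the job in.

```bash
python3 -m pendant '[[0,0,0,0,0,0,0],[0,0,0,0,0,0,0]]'; python3 -c "
from workcell import ticket
print(ticket.finish_job())"
```

```text
clock: 12.98
ee_pos: [428.3, 362.6, 155.3]
eef_rot: [3.141, 0.0, 1.52]
contact_force: [-0.1, 0.1, 0.6]
gripper_width: 0.009
the job is handed in; nothing more can be done
None
```

The far left corner (corner 3) was the one that rocked. I pushed only its tab flat, moved the hand away and handed the job in at 13.0 s; no verdict was reported.

- **Pressing:** corners 1, 2 and 4 did not give under about 9–11 N. Corner 3 went down about 6 mm under 2–3 N, then held at 7 N. The picture showed its tab kicked up.
- **Tab 3:** I pushed it onto its stop with about 6 N. The depth picture afterwards put its top at 20 mm, against the nominal 22 mm.
- **Other tabs:** tabs 1, 2 and 4 still stand at about 47–49 mm where I measured them.
- **Plate:** it is level to about 0.0002 rad by the depth fit and moved about 0.2 mm, which is within measurement noise.
- **Everything else:** the items on the plate and stand look unmoved in the last pictures. I didn't check the items on the table separately. The hand ended clear of everything, with only sensor noise on the force reading.

No check failed or disagreed beyond the camera calibration of about 2 mm.

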